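Set the length stop of the sawing jig with its knurled wheel

TASK

Set the sawing jig for the next batch of sticks: lay a fingertip on the knurled adjuster wheel and roll it until the gap between the length stop's pointer and the marker clip on the rule has closed and the two blades point straight at each other. Work by rolling the wheel only: do not grip the wheel, do not push the stop or shift the marker, press lightly, and leave the toy, glue gun and offcuts where they are. Finish with the hand clear of everything.

Things in the scene. Friction and masses are not known exactly. Their poses are not given: they have to be found in the camera images.
- jig: Sawing jig bolted to the table, yaw within 0.35 rad: plywood bed, x -70 to 70, y -200 to 190 mm, 20 thick; wooden fence along its +x edge, top at 50 mm, with an aluminium rule on it. Origin on the table under the bed, z up. Black saw guide blocks, up to 92 mm high, at y = -150. Grey adjuster housing on the bed at y = 120: 70 mm along y, x -32 to 36, top at 50 mm.
- wheel: Knurled steel wheel, 48 mm diameter, 16 wide, in a slot of the housing, its top 10 mm standing out. Origin at its centre, at (-10, 120, 36) mm of the jig; turns on the jig's x axis. By pinion and rack it drives the stop: rolling its top to the jig's -y (to the saw guide) moves the stop to -y, 1 mm per 4.8 mm of rim; back likewise. Friction (0.02 N m) holds it; 3 to 10 N of fingertip drives it.
- wheel_top (a point): The highest point of the wheel's rim, 60 mm above the table, on the middle of its width; fixed to the jig and with the jig's axes.
- stop: Length stop: aluminium block 74 mm (x) by 30 (y) by 28 high that slides on the bed along the fence, with a steel rack running to +y into the housing and a dark steel pointer on top. Origin on the bed under its centre, axes as the jig's. Starts at y = 52 to 61 mm of the jig; its travel runs from y = 63 down to y = 5.
- pointer (a point): Tip of the stop's pointer: a dark steel blade 3 mm wide along y, lying over the near half of the rule on the fence top, 54 mm above the table. Axes as the jig's.
- marker: Marker clip, preset: a small dark steel clip 14 mm wide hooked over the back of the fence, held by friction; it slides if knocked.
- mark (a point): Tip of the marker's 3 mm wide blade on the far half of the rule, 54 mm above the table, 2 mm beyond (+x) the line of the pointer's tip. At the start it lies 10 to 38 mm to the jig's -y side of the pointer; the gap is the difference of the two in the jig's y. Axes as the jig's.
- dinosaur: Toy long-necked dinosaur of olive plastic, loose, about 190 mm long, 40 mm wide, 116 mm high, standing on the table on the robot's side of the jig. Origin under its belly.
- glue_gun: Black hot-glue gun, loose, lying on its side, about 190 mm by 130 mm, 34 mm high, on the table beyond the housing's (+y) end of the jig.
- offcut_long: Pine offcut 110 x 36 x 24 mm, loose, on the table beyond the fence.
- offcut_short: Pine offcut 60 x 40 x 30 mm, loose, on the table on the robot's side of the jig.

How it is judged (in metres and radians):
On the way:
1. a fingertip bears on the knurled wheel (contact force between the fingers and wheel above 0.5 N), for 0.1 s.
At the end, for the whole second after the job is handed in: The pointer's tip is within 1.5 mm of the marker's tip along the rule, the wheel is at rest, the marker has shifted less than 2 mm and the toy, glue gun and offcuts less than 15 mm (y of pointer in the frame of mark between -0.0015 and 0.0015 m and distance of mark from where it was at the start of the episode below 0.002 m and angular speed of wheel below 0.1 rad/s and distance of each of dinosaur, glue_gun, offcut_long, offcut_short from where it was at the start of the episode below 0.015 m); the robot touches nothing.
It fails at once if the stop was pushed or gripped directly (more than 2 N) (contact force between any of the fingers, the arm and stop above 2 N).
It fails at once if the marker was shifted by more than 2 mm (distance of mark from where it was at the start of the episode above 0.002 m).
It fails at once if the wheel was taken between the fingers (grasp point within 34 mm of its centre) (distance between the grasp point and wheel below 0.034 m).
It fails at once if the wheel was leaned on with more than 80 N (contact force between any of the fingers, the arm and wheel above 80 N).
It fails at once if a bystander was lifted or moved by more than 15 mm (distance of any of dinosaur, glue_gun, offcut_long, offcut_short from where it was at the start of the episode above 0.015 m).
It also fails if it takes over 58 s, if anything falls off the work surface, if the arm or the gripper's body presses on something with over 40 N, if the wrist force passes 120 N, or if a joint passes its speed limit or range.

ROBOT

A 6-joint arm with a two-finger parallel gripper is mounted at the origin on the work surface. World frame = base frame: x ahead of the robot, y to its left, z up, the work surface at z = 0. Lengths are in mm, angles in rad, forces in N, time in s.
With the tool pointing down it reaches from about 325 to 875 mm from the base axis. Payload 4.4 kg.
Tool frame: the origin (TCP) lies on the centre line of the jaws, within the pads' length; the fingertips stand ahead of it and the grasp point (between the pads) lies 6 mm ahead of it (ctrl.tcp_to_tips is the z of the fingertips in the tool frame, in mm); z points along the fingers, y is the line along which they close (so a half turn about z gives the same grasp; the last joint's range is limited). The gripper opens to 85 mm and grips with 20 to 120 N. Pads are 22 mm wide; open, the fingers measure 114 mm over their backs; the gripper's body (76 mm by 85 mm) begins 54 mm behind the grasp point. The pads swing forward as they close: fully open they stand 13 mm farther back than shut.
Start: joints at [1.04, 0.207, 1.542, -0, 1.393, -0.15], TCP at [213.182, 534.023, 256.282] pointing down, gripper open.
Joint ranges: [-2.73, 2.73], [-0.86, 2.22], [0.23, 2.46], [-1.11, 4.25], [0.08, 2.63], [-2.82, 2.82]. Speed limits (rad/s): [2.79, 2.79, 3.14, 3.14, 3.14, 3.14].

INTERFACE

Orientations are given as a 3x3 rotation matrix whose columns are the frame's x, y, z axes.
In Python, from plant import ctrl, sensors, optics gives the robot as it stands. Calls block until the motion is done:
- ctrl.move_ptp(position, orientation): joint-space move of the TCP to a pose.
- ctrl.move_l(position, rot=None, vel=150, threshold=None): straight line of the TCP; rot=None keeps the orientation; vel is the mean speed in mm/s. With threshold (N) it stops when the force on the tool has changed by that much, and returns True; else False.
- ctrl.set_joints(angles): joint-space move.
- ctrl.gripper_to(opening, force=None): finger opening in mm; force is the grip in N (None keeps the last); returns when the fingers have stopped.
- ctrl.hold(seconds).
- ctrl.solve_ik(position, orientation): joint angles nearest the present ones, or None.
- sensors.read_state(): the state.
- optics.grab_frame(name): name is "scene" or "top" or "wrist"; returns (picture, depth): 480x640x3 uint8, red, green, blue; 480x640 float32, mm along the optical axis (not along the pixel's ray), 0 where there is no reading.
- optics.camera_params(name): a dict with "mtx" (3x3 intrinsics, pixels), "R" (3x3) and "t" (3): a world point X has camera coordinates R X + t; the wrist camera has in their place "T_tool_cam" (4x4, takes a point from camera to tool coordinates, whose origin is the TCP and whose axes are the flange's). Camera axes: x right, y down, z forward; pixel columns grow to the right and rows downward; lengths in mm; the calibration is good to about 2 mm. A picture is of the moment at which its call begins: read the wrist's pose just before it. camera_params takes no time and is no camera call.
A pose or a line that the arm cannot do raises ctrl.MotionError and nothing moves.
- ctrl.finish_job(): hands the job in; it is judged then, once.
The state is a dict: "t": time; "q": joint angles; "qvel": joint speeds; "tau": joint torques, N m; "eef_pos": TCP position; "eef_rot": TCP orientation; "force": force on the tool from outside, world axes, zero at the start; "wrist_torque": the same for the moment, N m; "grip_width": finger opening in mm; "grasp_force": force on a finger pad.
Only numpy, scipy, OpenCV 4.12 (cv2) and the standard library are available. Lean on these libraries where they do the work, as an engineer would, in place of code of your own. Each camera call takes 0.05 s, during which the arm holds its last target. There are 200 camera calls.

## Working session

There is one attempt and no reset: what is moved stays moved. The work goes in short steps, each a Python script; the robot and the scene stay as the last script left them, time stands still between calls to the robot, and variables do not carry over. Pictures are saved under pics/ and viewed, at most 10 in all, crops included, and the job is handed in when it is done.

```bash
ls; mkdir -p pics
python3 - <<'E'
from plant import ctrl,sensors,optics
import cv2,numpy as np
s=sensors.read_state();print(s['t'],ctrl.tcp_to_tips,s['eef_rot'],s['force'])
for n in ("scene","top"):
    p,d=optics.grab_frame(n);cv2.imwrite(f"pics/{n}0.png",p[:,:,::-1]);np.savez(f"{n}0.npz",p=p,d=d)
    print(n,optics.camera_params(n))
print(optics.camera_params("wrist"))
E
```

```text
pics
0.0 25.0 [[-9.28737593e-01  3.70735863e-01 -1.18447393e-03]
 [ 3.70737587e-01  9.28735475e-01 -2.01451973e-03]
 [ 3.53208250e-04 -2.31008921e-03 -9.99997269e-01]] [ 0.66815615 -0.44153627 -0.1493977 ]
scene {'mtx': array([[532.11052154,   0.        , 311.87394637],
       [  0.        , 532.11052154, 238.26603799],
       [  0.        ,   0.        ,   1.        ]]), 'R': array([[-0.74144923,  0.67096623, -0.00757359],
       [ 0.46115722,  0.50133657, -0.73211725],
       [-0.48742903, -0.54632039, -0.68113653]]), 't': array([ 379.21917886, -235.91211412, 1457.12848241])}
top {'mtx': array([[616.39565801,   0.        , 318.44569405],
       [  0.        , 616.39565801, 238.10153583],
       [  0.        ,   0.        ,   1.        ]]), 'R': array([[ 0.01473079, -0.99984451, -0.00969361],
       [-0.99895668, -0.01429721, -0.04337215],
       [ 0.04322682,  0.01032241, -0.99901196]]), 't': array([  68.65017801,  567.83137102, 1177.63536689])}
{'mtx': array([[363.57170806,   0.        , 321.53190014],
       [  0.        , 363.57170806, 238.51068964],
       [  0.        ,   0.        ,   1.        ]]), 'T_tool_cam': array([[ 2.01448614e-04, -9.54689415e-01, -2.97603898e-01,
         7.57478727e+01],
       [ 9.99999877e-01,  3.26993262e-04, -3.72066419e-04,
         4.81451939e-01],
       [ 4.52522341e-04, -2.97603787e-01,  9.54689364e-01,
        -1.18108880e+02],
       [ 0.00000000e+00,  0.00000000e+00,  0.00000000e+00,
         1.00000000e+00]])}
```

View pics/top0.png

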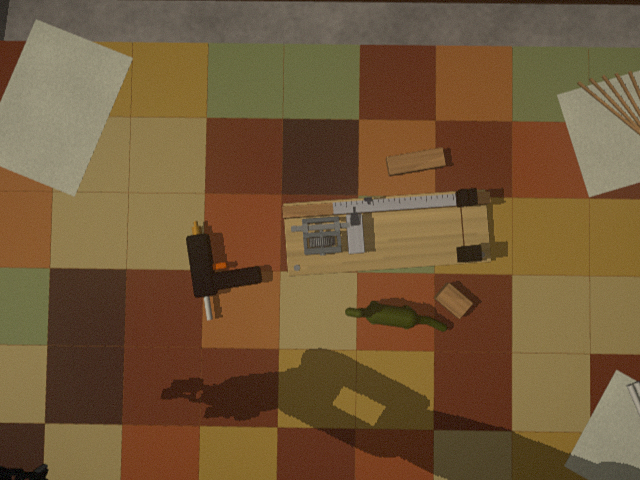

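View pics/scene0.png

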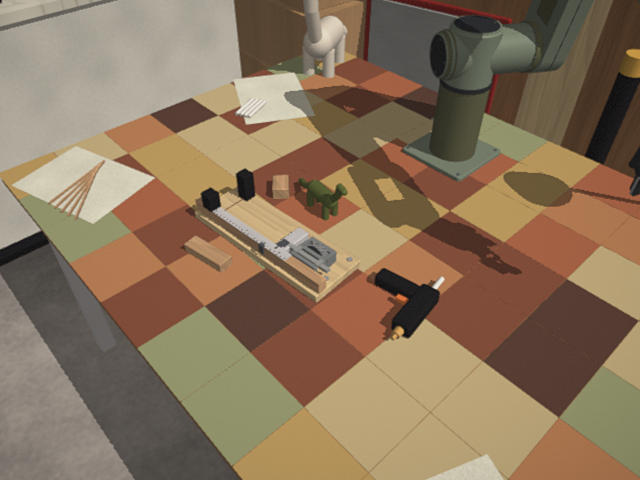

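The top view shows the jig lying nearly along world y. Its front bed edge runs (287,275)–(490,265), the wheel is at about (321,241), the pointer at about (354,215) and the marker clip at about (369,201). In the scene view nothing blocks access from above. Next I'll get a rough pose, move over the wheel with the gripper shut, and look with the wrist camera.

```bash
cat > h.py <<'E'
from plant import ctrl,sensors,optics
import cv2,numpy as np
def ray(n,uv,z,st=None):
    c=optics.camera_params(n);v=np.linalg.inv(c['mtx'])@[uv[0],uv[1],1.]
    if n=="wrist":
        T=c['T_tool_cam'];R=np.array(st['eef_rot']);o=R@T[:3,3]+st['eef_pos'];v=R@T[:3,:3]@v
    else: o=-c['R'].T@c['t'];v=c['R'].T@v
    return o+v*(z-o[2])/v[2]
def rot(yaw): # tool x=-jig x, tool y=jig y, z down
    c,s=np.cos(yaw),np.sin(yaw)
    return np.array([[-c,-s,0],[-s,c,0],[0,0,-1.]])
E
python3 - <<'E'
from h import *
a=ray("top",(287,275),20);b=ray("top",(490,265),20);w=ray("top",(321,241),58)
d=a-b;yaw=np.arctan2(-d[0],d[1]);print(a,b,w,yaw,np.linalg.norm(d))
Rj=rot(yaw);jx=-Rj[:,0];jy=Rj[:,1]
ctrl.gripper_to(0,force=20)
p=w+jx*30-jy*35;p[2]=185
ctrl.move_ptp(p,Rj)
ctrl.hold(.3)
s=sensors.read_state();im,dep=optics.grab_frame("wrist");cv2.imwrite("pics/w1.png",im[:,:,::-1])
import pickle;pickle.dump((s,im,dep),open("w1.pkl","wb"))
print(s['t'],s['eef_pos'],s['grip_width'],s['force'])
E
```

```text
[494.8722549  135.98851521  20.        ] [ 519.71898094 -251.65344216   20.        ] [559.49356339  71.59764218  58.        ] 0.06400953799384138 388.43744272016653
3.4083 [591.65483919  39.06549784 185.08558928] 0.35732731228382025 [-0.39745555 -0.19683581  0.14856431]
```

View pics/w1.png

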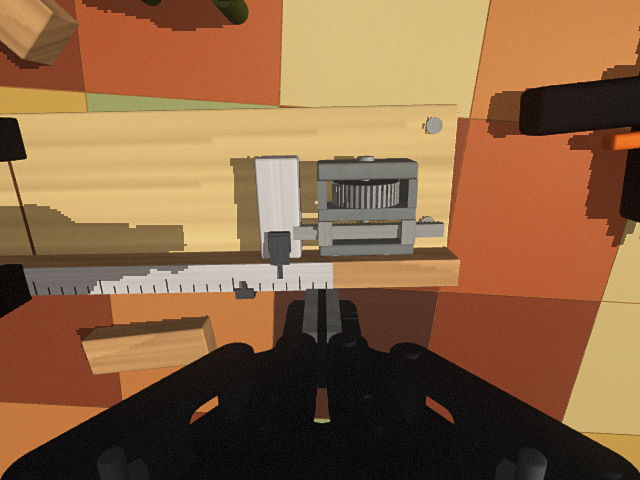

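The wheel is at about (366,193) in its housing, which spans columns 318–417. The pointer tip is near (280,277) and the marker clip near (243,289). A crop will show the blades more closely.

Run:
```python
from h import *
im=cv2.imread("pics/w1.png")
cv2.imwrite("pics/w1c.png",cv2.resize(im[225:305,210:310],None,fx=7,fy=7,interpolation=cv2.INTER_NEAREST))
g=cv2.cvtColor(im,cv2.COLOR_BGR2GRAY)
for r in range(262,294,2): print(r,g[r,230:292])
```

```text
262 [69 65 67 69 72 68 65 68 65 68 67 62 70 71 65 66 69 68 69 71 71 68 71 70
 70 66 74 74 68 70 67 68 63 66 61 63 63 63 65 61 69 73 73 69 74 81 79 75
 73 72 73 74 74 77 72 75 72 71 73 71 84 84]
264 [121 123 143 140 145 146 142 145 148 147 149 146 146 150 145 146 173 177
 174 171 173 175 175 172 177 174 177 175 176 203 203 210 202 205 205 205
 208 209 209 208 144  87  77  77  67  71  70  70  95  96  87  90  74  87
  88  78  84  83  82 119 204 209]
266 [206 205 205 203 202 202 201 205 203 204 201 204 201 202 205 203 204 201
 201 203 198 200 207 203 205 198 203 203 196 201 201 197 199 201 204 199
 206 195 198 200 198 204 203 205 203 205 202 125  77  69  73  73 132 206
 208 203 203 203 203 205 199 201]
268 [204 207 199 198 205 207 202 205 203 201 206 207 202 201 204 205 201 201
 202 203 205 206 200 202 206 206 206 202 203 206 204 205 203 204 202 206
 200 202 205 205 204 208 206 203 204 207 209 125  79  67  73  73 141 209
 209 205 201 203 204 202 200 203]
270 [203 203 201 204 195 200 202 200 202 198 199 201 197 201 199 200 201 199
 201 199 199 199 199 196 200 197 199 201 198 199 200 198 1
[... 2248 characters left out ...]
34  54
  83  84  84  71  70 120 198 201 199 207 200 114  70 201 204 199 202 202
 199 203 199 201 202 208 198  61 200 205 200 202 199 201 201 201 199 203
 210 207  77 156 202 204 201 200]
290 [208 208 213  84  64  58  70  72  76  78  74  74  77  75  71  78  77  72
  77  73  72  73  70  78 208 215 209 211 210 158  83 206 209 206 201 203
 205 203 203 206 206 207 204 118 205 209 210 212 211 214 209 179 170 174
 174 175 127 169 177 175 178 171]
292 [144 139 146 140 148  78  68  79  69  65  81  78  72  74  72  71  74  75
  73  73  79  79  71  68  42  43  73 139 138 141 136 139 139 136 136 138
 140 136 140 133 138 138 137 124 103  55  60  59  53  57  56  63  51  56
  67  51  57  63  60  60  59  57]
```

View pics/w1c.png

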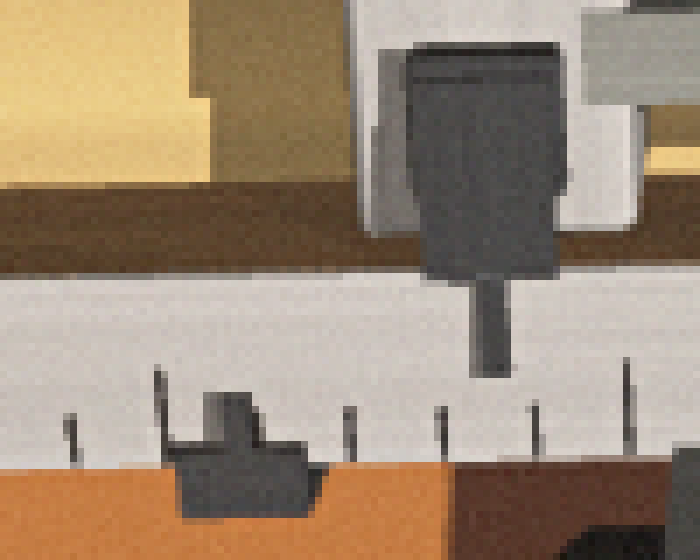

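The crop shows the pointer blade's right edge at column 282.5 (tip row 278) and the marker blade's right edge at column 245.5 (tip row 282). Each has a grey shadow to its left. Both blades are at z = 54.

Run:
```python
from h import *
import pickle
s,im,dep=pickle.load(open("w1.pkl","rb"))
g=cv2.cvtColor(im,cv2.COLOR_RGB2GRAY).astype(int)
pts=[]
for c in list(range(130,230,5))+list(range(295,325,5)):
    col=g[255:285,c]; k=np.argmax(np.diff(col)); pts.append(ray("wrist",(c,255+k+.5),51,s)[:2])
pts=np.array(pts);vx,vy,x0,y0=cv2.fitLine(pts.astype(np.float32),cv2.DIST_HUBER,0,.01,.01).ravel()
if vy<0:vx,vy=-vx,-vy
yaw=np.arctan2(-vx,vy);print("yaw",yaw)
edge=[]
for c in range(120,440,10):
    k=np.argmax(np.abs(np.diff(g[90:130,c])));edge.append(ray("wrist",(c,90.5+k),20,s)[:2])
edge=np.array(edge);v=cv2.fitLine(edge.astype(np.float32),cv2.DIST_HUBER,0,.01,.01).ravel();print("yaw bed edge",np.arctan(-v[0]/v[1]))
J=np.array([[np.cos(yaw),-np.sin(yaw)],[np.sin(yaw),np.cos(yaw)]]) # cols jx,jy
f=lambda u,z:J.T@ray("wrist",u,z,s)[:2]
print("edge x",(edge@J).mean(0)[0]," +60 =wheel x")
print("wheel",f((366,193),58),"housing L/R",f((318,210),50),f((416.5,210),50))
p,m=f((282.5,276),54),f((245.5,282),54);print("pointer",p,"mark",m,"gap",p-m)
print(dep[193,366],dep[276,280])
```

```text
yaw 0.11921592
yaw bed edge 0.08886249
edge x 501.19909728134263  +60 =wheel x
wheel [5.62219169e+02 5.43278845e-01] housing L/R [574.06407056 -32.89630312] [577.85987273  37.1263332 ]
pointer [621.70570694 -61.95854777] mark [625.04144834 -89.92994864] gap [-3.3357414  27.97140087]
245.93982 268.77533
```

```bash
cat >> h.py <<'E'
yaw=0.09;RJ=rot(yaw);jx=-RJ[:,0];jy=RJ[:,1]
W=np.array([558.2,68.5,0.])
def at(y,z,x=0): p=W+jx*x+jy*y;p[2]=z;return p
def F(): return np.array(sensors.read_state()['force'])
E
python3 - <<'E'
from h import *
T=lambda:sensors.read_state()['t']
ctrl.move_ptp(at(6,100),RJ);ctrl.hold(.2)
f0=F();print(T(),f0)
hit=ctrl.move_l(at(6,80.5),vel=15,threshold=2)
s=sensors.read_state();print(hit,T(),s['eef_pos'],F()-f0)
z=s['eef_pos'][2]
if hit:
    for dz in (.3,.6):
        ctrl.move_l(at(6,z-dz),vel=10);print(T(),dz,F()-f0,sensors.read_state()['eef_pos'][2])
    for y in (3,0,-3,-6):
        ctrl.move_l(at(y,z-.6),vel=25);print(T(),y,F()-f0)
    ctrl.move_l(at(-6,z+6),vel=60);print(T())
E
```

```text
4.1333 [ 1.33002275 -0.37905499  0.92877792]
True 5.075 [557.52756213  74.49688948  84.99094042] [-2.09823095  0.08248129  3.60935443]
5.3417 0.3 [-2.46694392e+00 -1.98051435e-03  3.37612791e+00] 84.996467417835
5.5917 0.6 [-2.27682759  0.65652501  4.56522671] 84.96682560572447
5.8583 3 [-2.74948309  0.01570444  6.14946153]
6.125 0 [-3.00481675 -0.27788645  5.69910148]
6.3917 -3 [-2.97733975 -1.02934504  4.63916837]
6.6583 -6 [-2.68418896 -0.16116398  4.82592226]
6.9167
```

```bash
cat >> h.py <<'E'
def zt(y): e=max(abs(y)-7.5,0);return 85-24+np.sqrt(576-e*e)
def stroke(y0=16,y1=-16,press=1.5,vel=45):
    ctrl.move_l(at(y0,zt(y0)+5),vel=120);f0=F();log=[]
    ctrl.move_l(at(y0,zt(y0)-press),vel=40)
    for y in np.linspace(y0,y1,max(2,int(abs(y0-y1)/8)+1))[1:]:
        ctrl.move_l(at(y,zt(y)-press),vel=vel);log.append((F()-f0).round(1)[1:].tolist())
    ctrl.move_l(at(y1,zt(y1)+6),vel=80)
    print(round(sensors.read_state()['t'],2),log)
def look(name):
    p=ray("top",(321,241),58)  # same view pose as first look
    ctrl.move_ptp(np.array([591.65,39.07,185.]),rot(yaw));ctrl.hold(.2)
    s=sensors.read_state();im,_=optics.grab_frame("wrist")
    import pickle;pickle.dump((s,im),open(name+".pkl","wb"))
    cv2.imwrite(f"pics/{name}.png",cv2.resize(im[225:305,190:310,::-1],None,fx=6,fy=6,interpolation=cv2.INTER_NEAREST))
    g=cv2.cvtColor(im,cv2.COLOR_RGB2GRAY)
    for r in range(262,294,2): print(r,g[r,225:290].tolist())
    print(s['t'])
E
python3 - <<'E'
from h import *
stroke();stroke()
look("w2")
E
```

```text
9.12 [[-0.6, 8.7], [-1.0, 8.2], [-2.1, 7.4], [-4.6, 3.6]]
11.42 [[0.4, 7.6], [-0.3, 8.0], [-0.8, 5.8], [-2.1, 2.1]]
262 [71, 68, 75, 72, 73, 67, 72, 74, 73, 71, 68, 67, 66, 72, 63, 64, 67, 65, 68, 64, 65, 72, 72, 70, 67, 74, 77, 71, 69, 71, 73, 75, 72, 79, 72, 68, 72, 71, 72, 76, 69, 66, 74, 71, 72, 76, 70, 67, 74, 72, 70, 73, 66, 60, 69, 74, 68, 73, 74, 68, 68, 68, 66, 73, 73]
264 [71, 65, 67, 70, 66, 65, 69, 70, 62, 69, 62, 65, 65, 66, 74, 66, 71, 67, 64, 65, 69, 67, 71, 76, 70, 70, 70, 74, 69, 76, 69, 75, 79, 74, 74, 71, 76, 77, 75, 76, 69, 63, 71, 69, 71, 66, 64, 66, 70, 69, 72, 67, 69, 68, 69, 70, 68, 68, 69, 73, 67, 69, 72, 69, 70]
266 [96, 106, 100, 104, 93, 103, 102, 96, 104, 103, 94, 99, 100, 110, 95, 106, 101, 98, 89, 100, 102, 95, 75, 63, 63, 73, 76, 73, 71, 70, 74, 68, 77, 72, 69, 66, 69, 74, 68, 68, 70, 71, 95, 105, 102, 96, 102, 99, 105, 109, 101, 108, 108, 100, 108, 106, 110, 106, 101, 103, 99, 106, 108, 98, 106]
268 [204, 205, 207, 203, 208, 207, 209, 205, 208, 201, 208, 205, 207, 205, 210, 206, 206, 204, 207, 208, 211, 208, 147, 141, 146, 141, 94, 92, 102, 81, 67, 77
[... 3353 characters left out ...]
196, 198, 198, 196, 203, 201, 107, 106, 196, 201, 197, 199, 198]
290 [196, 194, 196, 202, 195, 65, 155, 202, 204, 206, 202, 124, 106, 109, 76, 63, 79, 70, 43, 102, 200, 204, 206, 200, 202, 200, 196, 197, 193, 198, 198, 148, 60, 198, 199, 197, 198, 196, 193, 198, 199, 194, 196, 204, 203, 77, 146, 200, 199, 197, 192, 196, 198, 194, 199, 196, 199, 198, 111, 100, 196, 202, 196, 197, 196]
292 [199, 202, 206, 210, 121, 35, 45, 61, 57, 59, 59, 62, 59, 59, 83, 93, 91, 90, 69, 60, 56, 57, 56, 57, 46, 69, 207, 209, 207, 206, 208, 198, 66, 201, 209, 199, 202, 204, 201, 204, 201, 204, 202, 207, 208, 78, 149, 207, 206, 202, 204, 206, 202, 201, 205, 207, 208, 209, 114, 69, 209, 204, 204, 201, 202]
12.1083
```

View pics/w2.png

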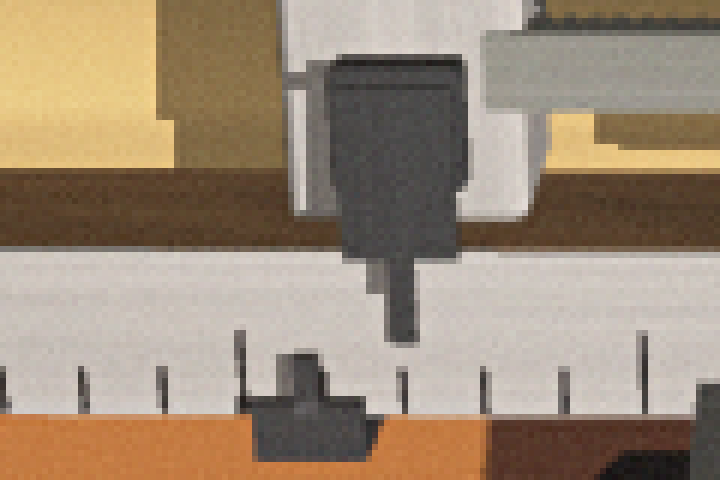

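The pointer's right edge is now at column 259.0 and the marker's at 242.5. The gap is about 16.2 px, or 12.1 mm at 13.4 px per 10 mm tick. Two strokes moved the stop as the gearing predicts, so I need about 58 mm more rim.

Run:
```python
from h import *
stroke();stroke(13,-13)
look("w3")
```

```text
15.12 [[-0.5, 5.3], [-1.4, 5.3], [-1.6, 5.0], [-3.2, 2.6]]
17.09 [[-1.0, 8.9], [-0.9, 8.5], [-2.2, 5.0]]
262 [72, 65, 65, 68, 71, 63, 75, 73, 71, 71, 72, 73, 71, 73, 75, 77, 72, 74, 75, 80, 74, 73, 76, 72, 61, 70, 69, 64, 71, 65, 70, 75, 67, 70, 76, 67, 63, 67, 72, 70, 73, 68, 73, 68, 70, 70, 69, 71, 73, 72, 70, 70, 73, 69, 65, 73, 63, 70, 71, 68, 72, 72, 74, 72, 72]
264 [63, 65, 69, 64, 67, 67, 70, 70, 70, 73, 72, 70, 69, 77, 77, 77, 75, 70, 74, 75, 74, 78, 74, 72, 64, 67, 67, 73, 70, 71, 72, 70, 69, 68, 66, 73, 69, 70, 70, 71, 69, 68, 69, 70, 67, 74, 72, 73, 71, 66, 72, 69, 68, 67, 67, 66, 71, 70, 68, 70, 71, 69, 72, 73, 65]
266 [103, 103, 104, 95, 99, 82, 71, 66, 67, 68, 76, 71, 68, 69, 74, 78, 78, 75, 71, 69, 71, 70, 68, 66, 62, 92, 99, 105, 95, 96, 107, 90, 105, 106, 107, 90, 102, 103, 95, 101, 103, 93, 89, 110, 103, 92, 102, 109, 107, 98, 104, 104, 102, 103, 106, 105, 104, 109, 103, 103, 104, 102, 102, 100, 100]
268 [206, 204, 206, 208, 208, 175, 139, 136, 142, 141, 143, 139, 95, 75, 77, 79, 86, 110, 142, 143, 138, 146, 140, 140, 144, 209, 211, 208, 206, 207, 207, 207, 207, 206
[... 3343 characters left out ...]
97, 199, 199, 194, 200, 201, 105, 106, 197, 201, 195, 201, 195]
290 [193, 195, 199, 201, 200, 64, 152, 202, 208, 204, 208, 120, 105, 106, 72, 74, 74, 71, 45, 115, 202, 208, 201, 203, 202, 198, 197, 197, 197, 198, 199, 151, 69, 201, 196, 195, 195, 196, 196, 191, 196, 200, 194, 202, 200, 55, 147, 200, 198, 197, 200, 194, 193, 199, 195, 194, 201, 198, 105, 102, 194, 199, 196, 194, 197]
292 [201, 203, 204, 208, 119, 36, 70, 58, 60, 58, 50, 57, 65, 63, 69, 77, 75, 78, 59, 61, 55, 59, 59, 52, 46, 67, 206, 213, 205, 203, 202, 164, 59, 204, 207, 203, 203, 204, 198, 202, 201, 201, 202, 206, 202, 80, 150, 206, 205, 205, 204, 202, 204, 206, 204, 204, 205, 205, 107, 103, 203, 208, 206, 205, 206]
17.7833
```

View pics/w3.png

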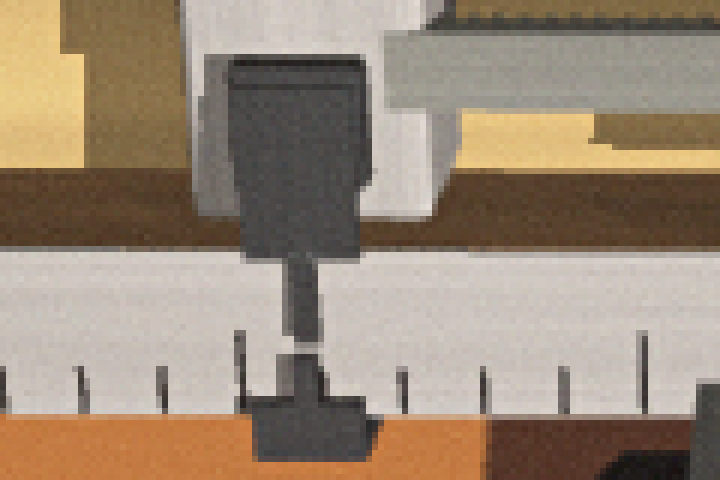

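The pointer blade and the marker blade both cover columns 239–242, so they agree to within about 0.3 px (0.2 mm). The hand is well above the jig and touching nothing.

```bash
python3 -c "
from h import *
print(ctrl.finish_job())"
```

```text
the job is handed in; nothing more can be done
None
```

The jig is set and handed in: rolling the wheel brought the pointer to within about 0.2 mm of the marker in the last wrist picture, taken at 17.8 s, and the hand finished clear above the jig; no verdict was returned.

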